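# Show the edge of the window cover plate over the ledge

### The arm

A 7-joint arm with a two-finger parallel gripper is mounted at the origin on the work surface. World frame = base frame: x ahead of the robot, y to its left, z up, the work surface at z = 0. Lengths are in m, angles in rad, forces in N, time in s.
With the tool pointing down it reaches from about 0.35 to 0.9 m from the base axis. Payload 8.1 kg.
Tool frame: the origin (TCP) lies on the centre line of the jaws, within the pads' length; the fingertips stand 17 mm ahead of it and the grasp point (between the pads) lies 2 mm behind it; z points along the fingers, y is the direction in which the jaws open and shut (so a half turn about z gives the same grasp; the last joint's range is limited). The gripper opens to 92 mm and grips with 3 to 60 N. Pads are 19 mm wide; open, the fingers measure 130 mm over their backs; the gripper's body (75 mm by 190 mm) begins 47 mm behind the grasp point.
Start: joints at [1.155, 0.434, 0.025, 1.573, -0.012, 1.134, -0.075], TCP at [0.192, -0.595, 0.244] pointing down, gripper open.
Joint ranges: [-2.62, 2.62], [-0.44, 2.09], [-1.27, 1.32], [0.08, 2.57], [-1.32, 4.46], [0.12, 2], [-2.74, 2.74]. Speed limits (rad/s): [2.22, 2.22, 3.01, 3.01, 3.14, 3.14, 3.14].

### API

Orientations are given as a rotation vector (axis times angle).
In Python, from cell import arm, imaging, job gives the robot as it stands.
- The arm moves only by the tool jog_arm, never from a script. Its argument "moves" is a list of rows, each an object with "fingers": the closure, from -1 (fully open) to 1 (shut); "xyz": the shift along the tool's x, y, z in cm, a list of three; "angular": the turn, a rotation vector about the tool's x, y, z in rad, a list of three. In form: [{"fingers": fingers, "xyz": [dx, dy, dz], "angular": [ax, ay, az]}, ...]. A call has 1 to 12 rows; each row is the pose to reach, as a shift and turn from the pose commanded when the call began, along the tool's axes at that moment; what a row does not reach only later rows make up. A row lasts 1/8 s, in which the tool goes at most 62.5 mm and 10.7 degrees, less where a joint would pass 70% of its speed; a pose out of reach is approached as far as the arm can. A call with a gripper value outside its range is refused whole. The fingers move at their own pace and stop on an object; "grip_force" is the grip in N (left out, the last holds). Time passes only in rows, so rows that repeat a pose let the fingers close. It gives the time, the measured TCP pose, the force and the opening at its end, in the units of the state.
- arm.observe(): the state, without advancing time (a new reading comes with each control period).
- imaging.get_image(name): name is "scene" or "top"; returns the picture (400x640x3 uint8, red, green, blue); there is no depth.
- imaging.camera_params(name): a dict with "fx", "fy", "cx", "cy" (pixels), "rvec" (rotation vector, rad) and "tvec" (3), from world to camera coordinates, as OpenCV has them. Camera axes: x right, y down, z forward; pixel columns grow to the right and rows downward; lengths in m; the calibration is good to about 2 mm. A picture is of the moment at which its call begins. camera_params takes no time and is no camera call.
- job.sign_off(): hands the job in, once; it reports no verdict.
The state is a dict: "clock": time; "joints": joint angles; "dq": joint speeds; "joint_efforts": joint torques, N m; "position": TCP position; "ee_rot": TCP orientation; "force": force on the tool from outside, world axes, zero at the start; "ft_torque": the same for the moment, N m; "width": opening from 0.0 (shut) to 1.0 (fully open).
Only numpy, scipy, OpenCV 4.12 (cv2) and the standard library are available. Lean on these libraries where they do the work, as an engineer would, in place of code of your own. Each camera call takes 0.05 s, during which the arm holds its last target. There are 200 camera calls.

### The job

On the assembly ledge, first swing the stop bar about a quarter turn outward, clear of both lanes, by pushing it with the fingertips (it has an upright pin to push on); then push the cover plate, the one with the big round window, along its lane until about 30 mm of it sticks out past the open end, so that its edge can be got at. Only push: do not pick up or tip either plate. Leave the solid plate and all the other things where they are, and finish with the hand clear.

Things in the scene. Friction and masses are not known exactly. Their poses are not given: they have to be found in the camera images.
- ledge: Fixed dark grey ledge with bright lips, 156 (its x) x 300 (its y) mm; origin under its centre, on the bench. Two lanes run along its y, centre lines at its x = -37 and +37 mm, floor 50 mm above the bench, 66 mm wide between lips 4 mm high. They run from a 4 mm cross lip at its y = +100 mm to the open end at y = -150 mm; beyond the cross lip a platform, 50 mm high, carries a jar and a standoff.
- ledge_end (a point): Middle of the open end's edge at lane floor height, axes as the ledge's; -y points outward past the end.
- gate (a joint): Angle of the steel stop bar (rad): 0 = across the open end of both lanes; grows outward, clockwise from above; 1.57 = straight out along the ledge's -y, clear of the lanes; travel ends at 2.1. Under 1 N at the pin; stays where left. Hinge axis upright at the ledge's (x, y) = (-88, -158) mm. Bar 150 mm long, 8 mm thick, 48 to 66 mm above the bench.
- gate_pin (a point): Middle of the upright steel pin near the bar's free end: 12 mm diameter, 66 to 106 mm above the bench, 130 mm from the hinge axis. Its x axis points along the bar away from the hinge; the bar opens towards its -y, so the pin is pushed from the plates' side.
- cover: The cover plate: loose white plastic plate 60 (its x) x 110 (its y) x 6 mm, about 60 g, with a 36 mm round window in the middle and four small corner holes; origin at the centre of its underside. It lies flat in either lane, its -y end towards the open end and 15 to 55 mm short of it.
- cover_lead (a point): Middle of the cover plate's leading (-y) end face, half-way up the thickness; axes as the plate's. Its tail end face is 110 mm behind, along +y; the lane behind it is free for at least 75 mm, with no object in it.
- blank: The solid plate: same outline, thickness and corner holes but no window, lying in the other lane; origin at the centre of its underside. To be left alone.
- jar: Small amber jar, 32 mm diameter, 38 mm high, standing on the ledge's platform; origin at the centre of its underside.
- standoff: Brass standoff, 18 mm diameter, 42 mm high with its stud, standing on the ledge's platform; origin at the centre of its underside.
- cell: Flow cell, white block 90 x 90 x 60 mm with a clear upper half and four steel rods, 100 mm high over all, on the bench; origin at the centre of its underside.
- beaker: Glass beaker, 66 mm across, 80 mm high, on the bench beyond the ledge; origin at the centre of its underside.
- bottle: White bottle, 60 mm diameter, 150 mm high, on the bench; origin at the centre of its underside.
- driver: Screwdriver lying on the bench, about 200 mm long along its x.

How it is judged:
On the way, in this order (a step that is already met when the one before it is completed fails the run):
1. the stop bar is swung clear while the cover plate is still wholly on the ledge (value of joint gate above 1.3 rad and y of cover_lead in the frame of ledge_end above 0.003 m), for 0.2 s.
2. the cover plate sticks out about 30 mm past the open end and is at rest (y of cover_lead in the frame of ledge_end between -0.038 and -0.022 m and linear speed of cover below 0.01 m/s), for 0.2 s.
At the end, for the whole second after the job is handed in: The cover plate lies flat and at rest in its lane with 22 to 38 mm of it past the open end, within 0.15 rad of the lane's direction; the stop bar stands at 1.3 rad or more; the solid plate is within 15 mm of where it was (all of step 2 and value of joint gate above 1.3 rad and angle between cover's own z axis and vertical below 0.05 rad and z of cover in the frame of ledge between 0.047 and 0.053 m and angle between the y axis of cover and the y axis of ledge, either way round below 0.15 rad and distance of blank from where it was at the start of the episode below 0.015 m); the robot touches nothing.
It fails at once if the cover plate is lifted, tipped up or dropped off (z of cover in the frame of ledge above 0.058 m or z of cover in the frame of ledge below 0.044 m or angle between cover's own z axis and vertical above 0.15 rad).
It fails at once if the solid plate is lifted, tipped or moved by more than 15 mm (distance of blank from where it was at the start of the episode above 0.015 m or angle between blank's own z axis and vertical above 0.15 rad).
It fails at once if something else standing about is moved by more than 20 mm or knocked over (distance of any of jar, standoff, cell, beaker, bottle, driver from where it was at the start of the episode above 0.02 m or angle between any of jar, standoff, cell, beaker, bottle's own z axis and vertical above 0.5 rad).
It also fails if it takes over 53 s, if anything falls off the work surface, if the arm or the gripper's body presses on something with over 40 N, if the wrist force passes 120 N, or if a joint passes its speed limit or range.

## Working session

There is one attempt and no reset: what is moved stays moved. The work goes in short steps, Python scripts to look and compute and a tool call to move; the robot and the scene stay as the last step left them, time stands still between calls to the robot, and variables do not carry over. Pictures are saved under pics/ and viewed, about 8 in all and at most 12, crops included, and the job is handed in when it is done.

Besides the shell and the picture viewer there is one more tool, called as name(argument=value, ...) on one line, values as JSON. jog_arm: Moves the arm, as the interface text tells. Its arguments: {"type":"object","properties":{"moves":{"type":"array"},"grip_force":{"type":"number"}},"required":["moves"]}

```bash
mkdir -p pics; cat > h.py <<'E'
import numpy as np, cv2
from cell import arm, imaging, job
def cam(n):
    p=imaging.camera_params(n);K=np.array([[p['fx'],0,p['cx']],[0,p['fy'],p['cy']],[0,0,1.]])
    return K,cv2.Rodrigues(np.array(p['rvec'],float))[0],np.array(p['tvec'],float).reshape(3)
def ray(n,uv,z):
    K,R,t=cam(n);uv=np.atleast_2d(np.array(uv,float))
    d=(np.c_[uv,np.ones(len(uv))]@np.linalg.inv(K).T)@R;c=-R.T@t
    return c+d*((z-c[2])/d[:,2])[:,None]
def proj(n,P):
    K,R,t=cam(n);q=(np.atleast_2d(P)@R.T+t)@K.T;return q[:,:2]/q[:,2:]
def grab(n,f):
    im=cv2.cvtColor(imaging.get_image(n),cv2.COLOR_RGB2BGR);cv2.imwrite('pics/'+f,im);return im
E
python3 - <<'E'
from h import *
for n in('top','scene'):
    grab(n,n+'0.png');K,R,t=cam(n);print(n,K[0,0],-R.T@t)
print(arm.observe())
E
```

```text
top 472.491033923663 [ 0.31519085 -0.0451021   1.50447037]
scene 417.3793576537985 [1.36020669 0.39716009 0.71170621]
{'clock': 0.1, 'joints': array([ 1.15541903,  0.43513411,  0.02493746,  1.57395154, -0.01156894,
        1.13399972, -0.07509926]), 'dq': array([ 8.95633078e-04, -2.17004545e-03,  2.49705351e-04, -3.28403752e-03,
       -7.39470850e-04, -8.60153465e-04, -5.16985815e-05]), 'joint_efforts': array([ 4.41107477e-03, -6.69120669e+01,  9.88976620e-01, -3.15140712e+01,
       -6.04483089e-02,  3.75264406e-02,  5.99539226e-05]), 'position': array([ 0.19215302, -0.59430093,  0.24305605]), 'ee_rot': array([-3.10197055e+00, -4.89071701e-01,  5.38970542e-04]), 'force': array([-0.03722924,  0.06506528,  0.86723251]), 'ft_torque': array([ 0.00509798, -0.02114224, -0.00136237]), 'width': 0.9991329484844759}
```

View pics/top0.png

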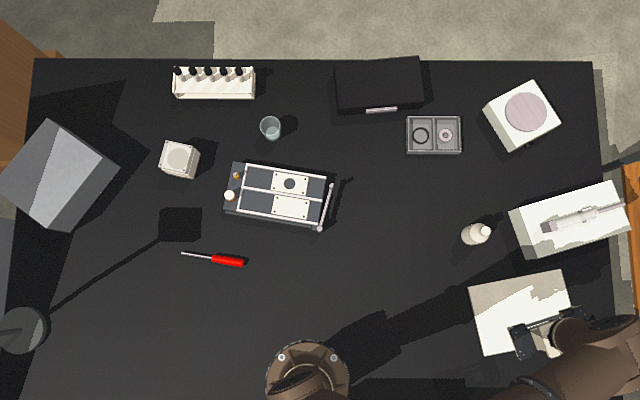

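View pics/scene0.png

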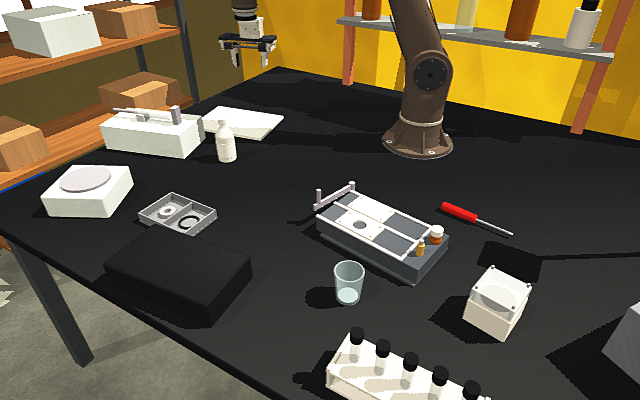

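The top view shows the ledge at about (225–330, 160–228), with its open end to the right. The hinge is near (320,228) and the pin near (332,183). The windowed cover is in the upper lane at about (290,184) and the blank is in the lower one at about (292,208). I'll zoom in and measure.

```bash
python3 - <<'E'
from h import *
im=cv2.imread('pics/top0.png');x0,y0=215,145
c=cv2.resize(im[y0:y0+95,x0:x0+130],None,fx=6,fy=6,interpolation=cv2.INTER_CUBIC);cv2.imwrite('pics/c0.png',c)
g=cv2.cvtColor(im,cv2.COLOR_BGR2GRAY)
m=np.zeros_like(g);m[y0:y0+95,x0:x0+130]=(g[y0:y0+95,x0:x0+130]>150)*255
for k in cv2.findContours(m,cv2.RETR_CCOMP,cv2.CHAIN_APPROX_SIMPLE)[0]:
    if cv2.contourArea(k)>15:
        r=cv2.minAreaRect(k);print(np.round(r[0],1),np.round(r[1],1),round(r[2],1),cv2.contourArea(k),'w',ray('top',r[0],.055).round(4))
E
```

```text
[229.  194.5] [ 9. 10.] 90.0 69.5 w [[0.5683 0.2502 0.055 ]]
[323.6 209.5] [ 4.4 42.9] 14.0 61.5 w [[ 0.5233 -0.0453  0.055 ]]
[280.5 193.4] [82.4 49.8] 9.9 3321.0 w [[0.573  0.0895 0.055 ]]
[256.4 201. ] [34.6 22.4] 10.0 715.0 w [[0.5485 0.1641 0.055 ]]
[289.2 183.2] [12.  11.3] 45.0 111.5 w [[0.6055 0.0629 0.055 ]]
[258.8 177.6] [29.4 22. ] 9.5 586.5 w [[0.6227 0.1588 0.055 ]]
```

View pics/c0.png

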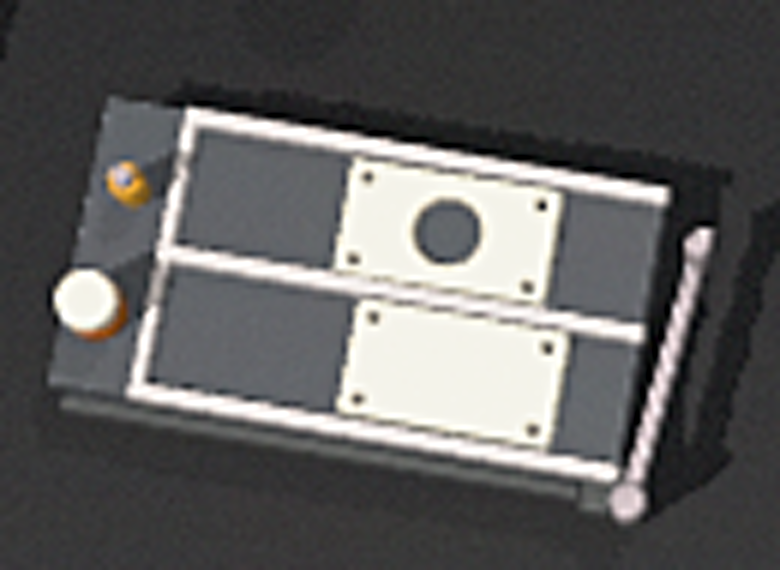

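```bash
cat >> h.py <<'E'
from scipy.spatial.transform import Rotation as Ro
cp=lambda *a:np.array(a,float)/6+[215-.42,145-.42]
P=ray('top',np.array([cp(668,195),cp(617,472),cp(187,112),cp(135,390)]),.054)[:,:2] # lip corners
ex=(P[0]-P[1])+(P[2]-P[3]);ex/=np.linalg.norm(ex);d=(P[2]-P[0])+(P[3]-P[1]);d/=np.linalg.norm(d)
yaw=np.arctan2(d[1],d[0])-np.pi/2
cy,sy=np.cos(yaw),np.sin(yaw);X=np.array([cy,sy]);Y=np.array([-sy,cy])
O=P.mean(0)-Y*(-.150+.100)/2   # ledge origin (mean of corners is y=-25 mm)
def toL(w):w=np.atleast_2d(w)[:,:2]-O;return np.c_[w@X,w@Y]
def toW(l):return O+l[0]*X+l[1]*Y
def plan(l,z):  # tool-axis cm and turn to bring TCP to ledge xy l, height z, tool y along ledge x, down
    s=arm.observe();R=Ro.from_rotvec(s['ee_rot']);t=np.r_[toW(l),z]
    Rt=Ro.from_matrix(np.c_[np.r_[Y,0],np.r_[X,0],[0,0,-1]])
    print('cm',(R.inv().apply(t-s['position'])*100).round(2),'ang',(R.inv()*Rt).as_rotvec().round(3),'world',t.round(4),'now L',toL(s['position']).round(4),s['position'][2].round(4),s['force'].round(2))
E
python3 - <<'E'
from h import *
print('yaw',yaw,np.arctan2(ex[1],ex[0]),'O',O)
print('corners L',toL(P).round(4))
f=lambda z,*p:print(toL(ray('top',[cp(*q) for q in p],z)).round(4))
f(.056,(565,192),(545,305),(352,158),(335,270),(448,231)) # cover
f(.056,(569,332),(551,447))
f(.106,(702,235));f(.066,(690,255),(627,500))
im=cv2.imread('pics/scene0.png');c=im[170:290,300:460];cv2.imwrite('pics/c1.png',cv2.resize(c,None,fx=5,fy=5,interpolation=cv2.INTER_CUBIC))
plan((.02,-.120),.13)
E
```

```text
yaw -0.16405415782137478 -0.15880272668986495 O [0.57829003 0.11135614]
corners L [[ 0.074  -0.153 ]
 [-0.074  -0.1519]
 [ 0.0747  0.1038]
 [-0.0747  0.1011]]
[[ 0.0659 -0.0998]
 [ 0.0052 -0.1001]
 [ 0.0648  0.0133]
 [ 0.0047  0.0108]
 [ 0.0351 -0.0434]]
[[-0.0067 -0.1149]
 [-0.0673 -0.1163]]
[[ 0.0456 -0.1749]]
[[ 0.0421 -0.17  ]
 [-0.0885 -0.1598]]
cm [ 54.72 -43.67  11.36] ang [-1.000e-03 -1.000e-03 -1.094e+00] world [ 0.5784 -0.0103  0.13  ] now L [[-0.2657 -0.7592]] 0.2431 [-0.04  0.07  0.87]
```

View pics/c1.png

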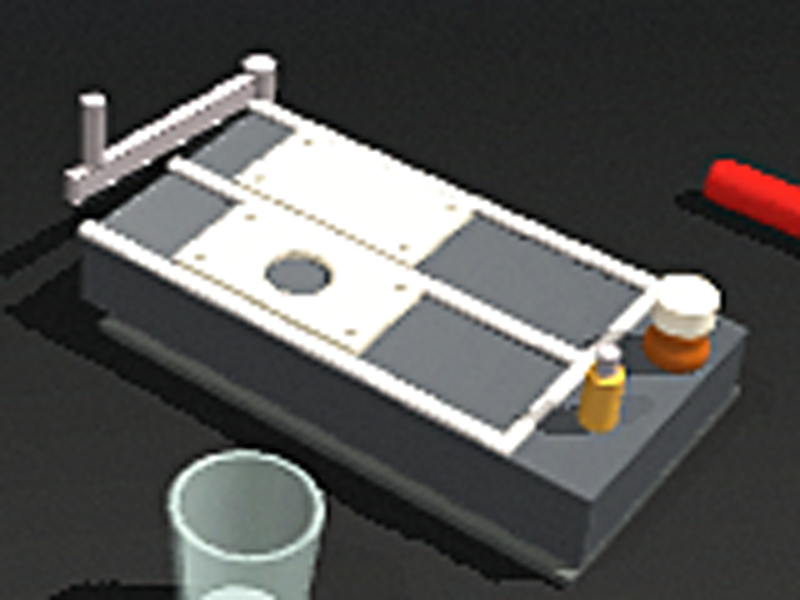

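The bar stands at about 0.1 rad and the pin is at ledge (42, −172) mm. The cover is in the x=+37 lane, with its lead about 51 mm short of the end and its tail at y≈+11. The scene crop confirms the bar lying across, the window at crop (300,272), and the free lane behind it. Approaching now.

jog_arm(moves=[{"fingers":1,"xyz":[54.7,-43.7,3],"angular":[0,0,-1.094]},{"fingers":1,"xyz":[54.7,-43.7,3],"angular":[0,0,-1.094]},{"fingers":1,"xyz":[54.7,-43.7,3],"angular":[0,0,-1.094]},{"fingers":1,"xyz":[54.7,-43.7,3],"angular":[0,0,-1.094]},{"fingers":1,"xyz":[54.7,-43.7,3],"angular":[0,0,-1.094]},{"fingers":1,"xyz":[54.7,-43.7,3],"angular":[0,0,-1.094]},{"fingers":1,"xyz":[54.7,-43.7,3],"angular":[0,0,-1.094]},{"fingers":1,"xyz":[54.7,-43.7,3],"angular":[0,0,-1.094]},{"fingers":1,"xyz":[54.7,-43.7,3],"angular":[0,0,-1.094]},{"fingers":1,"xyz":[54.7,-43.7,3],"angular":[0,0,-1.094]},{"fingers":1,"xyz":[54.7,-43.7,3],"angular":[0,0,-1.094]},{"fingers":1,"xyz":[54.7,-43.7,3],"angular":[0,0,-1.094]}])

```text
clock: 1.6
position: [0.5795, -0.0054, 0.2132]
ee_rot: [-2.388, -2.038, -0.003]
force: [-0.4, -0.0, -1.0]
width: 0.004
```

```bash
python3 -c "
from h import *
plan((.042,-.135),.092);print(arm.observe()['joints'].round(2),arm.observe()['width'])"
```

```text
cm [-2.04  2.17 12.12] ang [-0.    -0.003  0.006] world [ 0.5977 -0.0287  0.092 ] now L [[ 0.0203 -0.115 ]] 0.2132 [-0.41 -0.03 -0.95]
[ 0.25  0.43 -0.46  1.7   0.21  1.06 -0.43] 0.004015157456467402
```

jog_arm(moves=[{"fingers":1,"xyz":[-2,2.2,3],"angular":[0,0,0]},{"fingers":1,"xyz":[-2,2.2,6],"angular":[0,0,0]},{"fingers":1,"xyz":[-2,2.2,9],"angular":[0,0,0]},{"fingers":1,"xyz":[-2,2.2,11],"angular":[0,0,0]},{"fingers":1,"xyz":[-2,2.2,12.0],"angular":[0,0,0]},{"fingers":1,"xyz":[-2,2.2,12.0],"angular":[0,0,0]},{"fingers":1,"xyz":[-2,2.2,12.0],"angular":[0,0,0]}])

```text
clock: 2.48
position: [0.5973, -0.0341, 0.0946]
ee_rot: [2.396, 2.031, 0.001]
force: [-0.2, -0.1, 0.2]
width: 0.005
```

```bash
python3 - <<'E'
from h import *
plan((.042,-.135),.092)
a=toL(arm.observe()['position'])[0]
for th in np.arange(.1,1.61,.15):
    q=np.array([-.088+.13*np.cos(th)+.016*np.sin(th),-.158-.13*np.sin(th)+.016*np.cos(th)])-a
    print(round(th,2),(q[::-1]*100).round(1))
im=grab('scene','s1.png')[130:290,270:470];cv2.imwrite('pics/c2.png',cv2.resize(im,None,fx=3,fy=3))
E
```

```text
cm [ 0.54 -0.05  0.26] ang [ 0.001 -0.    -0.   ] world [ 0.5977 -0.0287  0.092 ] now L [[ 0.0425 -0.1404]] 0.0946 [-0.24 -0.1   0.21]
0.1 [-1.5  0. ]
0.25 [-3.4 -0.1]
0.4 [-5.3 -0.5]
0.55 [-7.2 -1.1]
0.7 [-8.9 -2.1]
0.85 [-10.5  -3.3]
1.0 [-11.8  -4.7]
1.15 [-13.   -6.3]
1.3 [-13.9  -8. ]
1.45 [-14.5  -9.9]
1.6 [-14.8 -11.8]
```

View pics/c2.png

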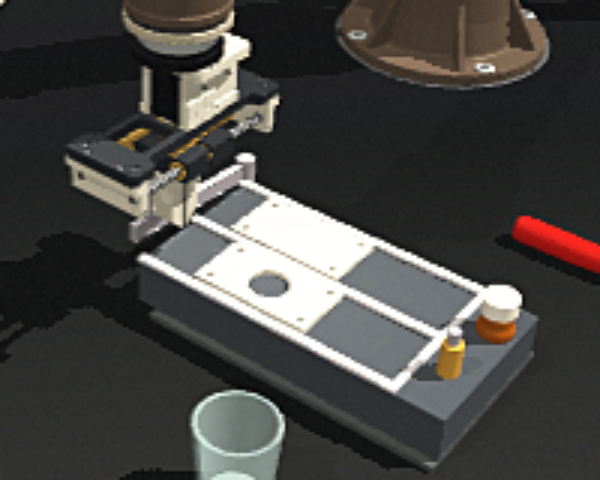

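jog_arm(moves=[{"fingers":1,"xyz":[-1.5,0,0],"angular":[0,0,0.1]},{"fingers":1,"xyz":[-3.4,-0.1,0],"angular":[0,0,0.25]},{"fingers":1,"xyz":[-5.3,-0.5,0],"angular":[0,0,0.4]},{"fingers":1,"xyz":[-7.2,-1.1,0],"angular":[0,0,0.55]},{"fingers":1,"xyz":[-8.9,-2.1,0],"angular":[0,0,0.7]},{"fingers":1,"xyz":[-10.5,-3.3,0],"angular":[0,0,0.85]},{"fingers":1,"xyz":[-11.8,-4.7,0],"angular":[0,0,1.0]},{"fingers":1,"xyz":[-13,-6.3,0],"angular":[0,0,1.15]},{"fingers":1,"xyz":[-13.9,-8,0],"angular":[0,0,1.3]},{"fingers":1,"xyz":[-14.5,-9.9,0],"angular":[0,0,1.45]},{"fingers":1,"xyz":[-14.8,-11.6,0],"angular":[0,0,1.58]},{"fingers":1,"xyz":[-14.8,-11.6,0],"angular":[0,0,1.58]}])

```text
clock: 4.03
position: [0.4577, -0.1611, 0.0945]
ee_rot: [3.13, -0.271, 0.001]
force: [0.8, -0.1, 0.5]
width: 0.008
```

```bash
python3 - <<'E'
from h import *
plan((.037,.04),.2)
im=grab('scene','s2.png')[110:290,250:470];cv2.imwrite('pics/c3.png',cv2.resize(im,None,fx=3,fy=3))
E
```

```text
cm [ 10.86 -32.94 -10.55] ang [ 1.00e-03 -0.00e+00 -1.58e+00] world [0.6213 0.1448 0.2   ] now L [[-0.0745 -0.2885]] 0.0945 [ 0.81 -0.07  0.52]
```

View pics/c3.png

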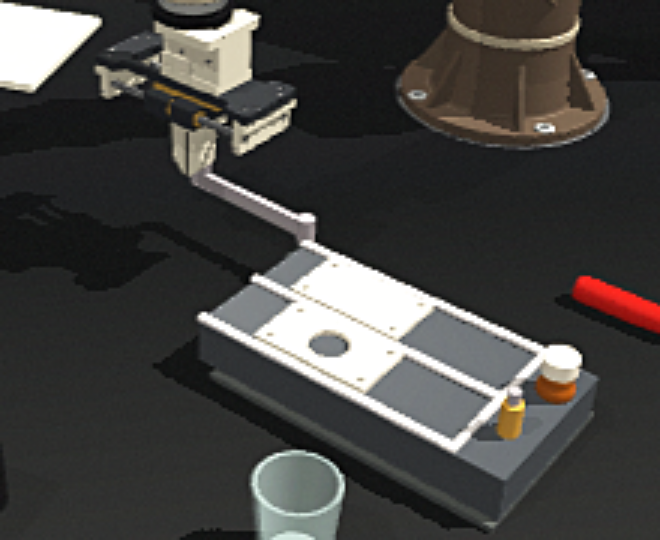

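The bar now points straight out, from the hinge at crop (305,225) to the pin near (195,175), and the plates haven't moved. I'll back off, lift, and go behind the cover.

jog_arm(moves=[{"fingers":1,"xyz":[2,0,0],"angular":[0,0,0]},{"fingers":1,"xyz":[3,0,-4],"angular":[0,0,0]},{"fingers":1,"xyz":[4,0,-10.5],"angular":[0,0,0]},{"fingers":1,"xyz":[10.9,-33,-10.5],"angular":[0,0,-1.58]},{"fingers":1,"xyz":[10.9,-33,-10.5],"angular":[0,0,-1.58]},{"fingers":1,"xyz":[10.9,-33,-10.5],"angular":[0,0,-1.58]},{"fingers":1,"xyz":[10.9,-33,-10.5],"angular":[0,0,-1.58]},{"fingers":1,"xyz":[10.9,-33,-10.5],"angular":[0,0,-1.58]},{"fingers":1,"xyz":[10.9,-33,-10.5],"angular":[0,0,-1.58]},{"fingers":1,"xyz":[10.9,-33,-10.5],"angular":[0,0,-1.58]},{"fingers":1,"xyz":[10.9,-33,-10.5],"angular":[0,0,-1.58]},{"fingers":1,"xyz":[10.9,-33,-10.5],"angular":[0,0,-1.58]}])

```text
clock: 5.58
position: [0.6233, 0.146, 0.199]
ee_rot: [-2.388, -2.041, -0.002]
force: [0.3, 0.4, 0.4]
width: 0.006
```

jog_arm(moves=[{"fingers":1,"xyz":[0,0,0],"angular":[0,0,0]},{"fingers":1,"xyz":[0,0,0],"angular":[0,0,0]},{"fingers":1,"xyz":[0,0,0],"angular":[0,0,0]},{"fingers":1,"xyz":[0,0,0],"angular":[0,0,0]}])

```text
clock: 6.08
position: [0.6225, 0.1454, 0.1988]
ee_rot: [2.396, 2.032, 0.0]
force: [0.4, 0.2, -0.2]
width: 0.006
```

```bash
python3 -c "
from h import *
plan((.037,.045),.070)"
```

```text
cm [ 0.42 -0.1  12.88] ang [ 0.  0. -0.] world [0.6221 0.1497 0.07  ] now L [[0.038  0.0408]] 0.1988 [ 0.41  0.15 -0.17]
```

jog_arm(moves=[{"fingers":1,"xyz":[0.4,-0.1,4],"angular":[0,0,0]},{"fingers":1,"xyz":[0.4,-0.1,8],"angular":[0,0,0]},{"fingers":1,"xyz":[0.4,-0.1,11],"angular":[0,0,0]},{"fingers":1,"xyz":[0.4,-0.1,12.3],"angular":[0,0,0]},{"fingers":1,"xyz":[0.4,-0.1,12.7],"angular":[0,0,0]},{"fingers":1,"xyz":[0.4,-0.1,12.9],"angular":[0,0,0]},{"fingers":1,"xyz":[0.4,-0.1,12.9],"angular":[0,0,0]},{"fingers":1,"xyz":[0.4,-0.1,12.9],"angular":[0,0,0]}])

```text
clock: 7.08
position: [0.6225, 0.1495, 0.0705]
ee_rot: [2.396, 2.031, 0.002]
force: [0.1, 0.1, 0.1]
width: 0.008
```

```bash
python3 - <<'E'
from h import *
plan((.037,.0),.0695)
im=grab('scene','s3.png')[150:290,300:460];cv2.imwrite('pics/c4.png',cv2.resize(im,None,fx=4,fy=4))
E
```

```text
cm [-4.49 -0.04  0.1 ] ang [ 0.001 -0.    -0.   ] world [0.6148 0.1053 0.0695] now L [[0.0374 0.0449]] 0.0705 [0.15 0.13 0.07]
```

View pics/c4.png

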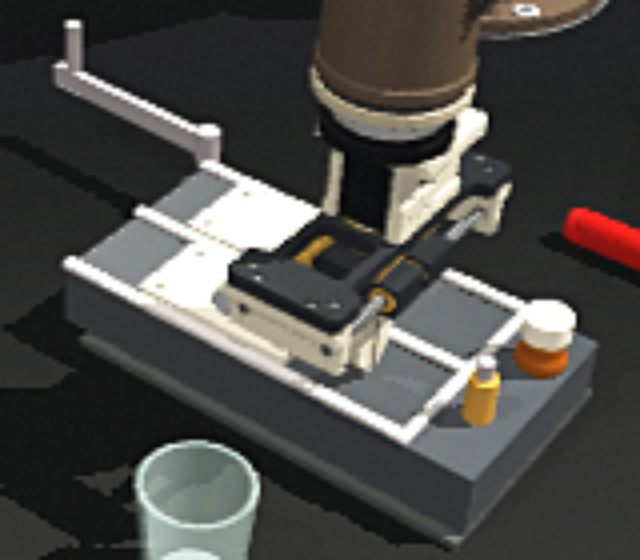

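jog_arm(moves=[{"fingers":1,"xyz":[-0.5,0,0.1],"angular":[0,0,0]},{"fingers":1,"xyz":[-1.2,0,0.1],"angular":[0,0,0]},{"fingers":1,"xyz":[-1.8,0,0.1],"angular":[0,0,0]},{"fingers":1,"xyz":[-2.3,0,0.1],"angular":[0,0,0]},{"fingers":1,"xyz":[-2.8,0,0.1],"angular":[0,0,0]},{"fingers":1,"xyz":[-3.4,0,0.1],"angular":[0,0,0]},{"fingers":1,"xyz":[-4.0,0,0.1],"angular":[0,0,0]},{"fingers":1,"xyz":[-4.6,0,0.1],"angular":[0,0,0]},{"fingers":1,"xyz":[-5.2,0,0.1],"angular":[0,0,0]},{"fingers":1,"xyz":[-5.6,0,0.1],"angular":[0,0,0]},{"fingers":1,"xyz":[-5.8,0,0.1],"angular":[0,0,0]},{"fingers":1,"xyz":[-5.8,0,0.1],"angular":[0,0,0]}])

```text
clock: 8.62
position: [0.6126, 0.092, 0.0687]
ee_rot: [2.396, 2.032, -0.0]
force: [-0.2, 0.1, 0.9]
width: 0.002
```

```bash
python3 - <<'E'
from h import *
plan((.037,-.0605),.0695)
im=grab('scene','s4.png')[150:290,300:460];cv2.imwrite('pics/c5.png',cv2.resize(im,None,fx=4,fy=4))
E
```

```text
cm [-4.7   0.   -0.08] ang [-0.  0. -0.] world [0.6049 0.0456 0.0695] now L [[ 0.037  -0.0135]] 0.0687 [-0.18  0.1   0.93]
```

View pics/c5.png

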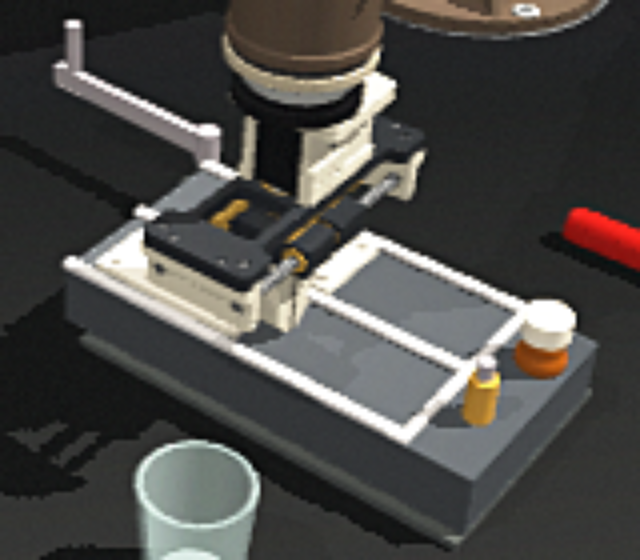

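The cover is sliding with the fingers: its lead corner is at crop (85,255), about 17 mm short of the end, and it's still flat. The blank hasn't moved, so I'll continue slowly.

jog_arm(moves=[{"fingers":1,"xyz":[-0.4,0,0],"angular":[0,0,0]},{"fingers":1,"xyz":[-0.9,0,0],"angular":[0,0,0]},{"fingers":1,"xyz":[-1.4,0,0],"angular":[0,0,0]},{"fingers":1,"xyz":[-1.9,0,0],"angular":[0,0,0]},{"fingers":1,"xyz":[-2.4,0,0],"angular":[0,0,0]},{"fingers":1,"xyz":[-2.9,0,0],"angular":[0,0,0]},{"fingers":1,"xyz":[-3.3,0,0],"angular":[0,0,0]},{"fingers":1,"xyz":[-3.7,0,0],"angular":[0,0,0]},{"fingers":1,"xyz":[-4.1,0,0],"angular":[0,0,0]},{"fingers":1,"xyz":[-4.4,0,0],"angular":[0,0,0]},{"fingers":1,"xyz":[-4.5,0,0],"angular":[0,0,0]},{"fingers":1,"xyz":[-4.5,0,0],"angular":[0,0,0]}])

```text
clock: 10.18
position: [0.6051, 0.0476, 0.0687]
ee_rot: [2.396, 2.032, -0.001]
force: [0.4, 0.3, -0.3]
width: 0.007
```

jog_arm(moves=[{"fingers":1,"xyz":[0.5,0,0],"angular":[0,0,0]},{"fingers":1,"xyz":[1.5,0,0],"angular":[0,0,0]},{"fingers":1,"xyz":[3,0,-2],"angular":[0,0,0]},{"fingers":1,"xyz":[3,0,-7],"angular":[0,0,0]},{"fingers":1,"xyz":[3,0,-13],"angular":[0,0,0]},{"fingers":1,"xyz":[9,0,-16],"angular":[0,0,0]},{"fingers":1,"xyz":[15,0,-16],"angular":[0,0,0]},{"fingers":1,"xyz":[20,0,-16],"angular":[0,0,0]},{"fingers":1,"xyz":[24,0,-16],"angular":[0,0,0]},{"fingers":1,"xyz":[24,0,-16],"angular":[0,0,0]}])

```text
clock: 11.42
position: [0.6427, 0.2904, 0.2282]
ee_rot: [-2.387, -2.038, -0.001]
force: [-0.9, -0.7, -0.1]
width: -0.0
```

```bash
python3 - <<'E'
from h import *
im=grab('top','t5.png');c=cv2.resize(im[145:240,215:345],None,fx=6,fy=6,interpolation=cv2.INTER_CUBIC);cv2.imwrite('pics/c6.png',c)
s=arm.observe();print(s['clock'],s['position'],s['force'])
E
```

```text
11.475 [0.64337419 0.28752586 0.22818358] [ 0.48271176 -0.37782664 -1.14155422]
```

View pics/c6.png

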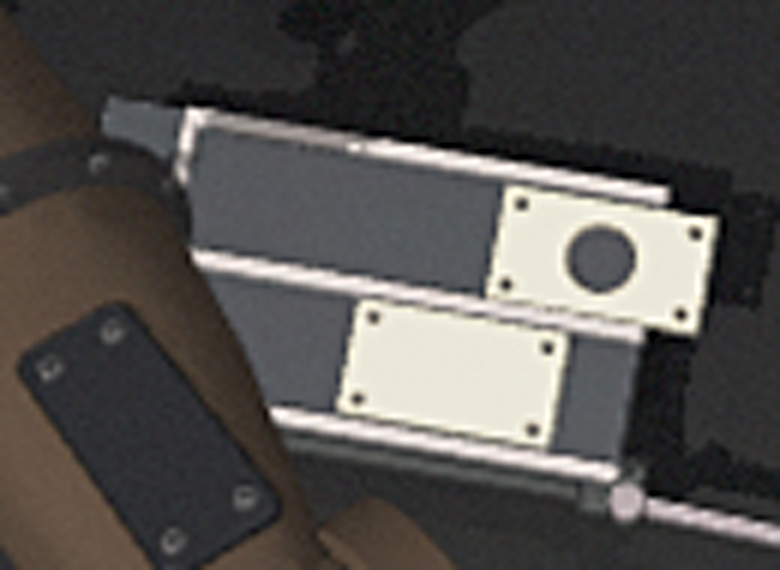

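The cover's lead edge is at crop (718,217)–(698,333), out past the lip ends at (668,195) and (643,340). The blank is unchanged and the bar is straight out. I'll put numbers on it.

```bash
python3 - <<'E'
from h import *
f=lambda z,*p:toL(ray('top',[cp(*q) for q in p],z)).round(4)
a=f(.056,(718,217),(698,333),(503,184),(488,298),(601,259));e=f(.054,(668,195),(643,340),(617,472))
print(a,e)
print('lead',a[:2,1].mean(),'window-55',a[4,1]-.055,'tail-110',a[2:4,1].mean()-.11,'end',e[:,1].mean())
E
```

```text
[[ 0.0664 -0.1807]
 [ 0.0043 -0.1808]
 [ 0.0646 -0.0671]
 [ 0.0038 -0.0703]
 [ 0.0341 -0.1245]] [[ 0.074  -0.153 ]
 [-0.0039 -0.1533]
 [-0.074  -0.1519]]
lead -0.18075 window-55 -0.1795 tail-110 -0.17870000000000003 end -0.15273333333333336
```

```bash
python3 -c "
from h import *
s=arm.observe();print(abs(s['dq']).max(),s['force']);print(job.sign_off())"
```

```text
0.04138418573980685 [ 0.48271176 -0.37782664 -1.14155422]
the job is handed in; nothing more can be done
None
```

I swung the stop bar straight out by its pin, then pushed the cover plate along its lane from behind with closed fingers, and handed the job in at about 11.5 s. The hand-in gives no verdict.

- **Overhang:** the last top view puts the cover about 26–30 mm past the open end, inside the 22–38 mm window. The spread comes from which edge I measured: lead edge, window centre and tail agreed to about 2 mm, and so did the estimates of the ledge end.
- **Cover and bar:** the cover lies straight in its lane and looks flat. The bar is at about 1.57 rad by eye; I didn't measure its final angle.
- **Everything else:** the solid plate is at the same pixels as at the start. The arm hid the jar and standoff in that last picture. An earlier view, part-way through the push, showed both in place, and the hand stayed above them as it left.
- **Hand:** it ended about 17 cm above the ledge. The force reading was about 1 N, which I take as sensor noise, and the arm was still settling slightly (0.04 rad/s) at hand-in.

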